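# Open the printing press by one turn of its hand wheel

## Robot

A 6-joint arm with a two-finger parallel gripper is mounted at the origin on a cart in front of the work surface, level with it; the furniture and walls round the work are solid. World frame = base frame: x ahead of the robot, y to its left, z up, the work surface at z = 0. Lengths are in m, angles in rad, forces in N, time in s.
With the tool pointing down it reaches from about 0.325 to 0.925 m from the base axis. Payload 3.1 kg.
Tool frame: the origin (TCP) lies between the finger pads; the fingertips stand 25 mm ahead of it and the grasp point (between the pads) lies 6 mm ahead of it; z points along the fingers, y is the line along which they close (so a half turn about z gives the same grasp; the last joint's range is limited). The gripper opens to 85 mm and grips with 20 to 120 N. Pads are 22 mm wide; open, the fingers measure 114 mm over their backs; the gripper's body (76 mm by 85 mm) begins 54 mm behind the grasp point. The pads swing forward as they close: fully open they stand 13 mm farther back than shut.
Start: joints at [1.03, 0.217, 1.613, -0, 1.311, -0.112], TCP at [0.26, 0.568, 0.256] pointing down, gripper open.
Joint ranges: [-2.75, 2.75], [-0.78, 2.1], [0.31, 2.55], [-1.13, 4.27], [0.13, 2.63], [-2.58, 2.58]. Speed limits (rad/s): [2.79, 2.79, 3.14, 3.14, 3.14, 3.14].

## Interface

Orientations are given as a rotation vector (axis times angle).
In Python, from rig import robot, vision gives the robot as it stands.
- The arm moves only by the shell command python3 -m creep 'ROWS' [FORCE]. ROWS is JSON, a list of rows, each a list of 7 numbers: the turn, a rotation vector about the tool's x, y, z in degrees, then the shift along the tool's x, y, z in mm, then the opening, from -1 (shut) to 1 (fully open). In form: [[wx, wy, wz, tx, ty, tz, gripper], ...]. A call has 1 to 8 rows; each row shifts and turns the commanded pose from where the row before left it, along the tool's axes as they then stand; what a row does not reach is not made up. A row lasts 1/10 s, in which the tool goes at most 50 mm and 8.59 degrees, less where a joint would pass 70% of its speed; a pose out of reach is approached as far as the arm can. A call with a gripper value outside its range is refused whole. The fingers move at their own pace and stop on an object; FORCE is the grip in N (left out, the last holds). Time passes only in rows, so rows that do not move let the fingers close. It gives the time, the measured TCP pose, the force, the opening and the grip force at its end, in the units of the state.
- robot.get_obs(): the state, without advancing time (a new reading comes with each control period).
- vision.camera(name): name is "scene" or "side" or "wrist"; returns a dict with "frame" (384x512x3 uint8, red, green, blue), "range_z" (384x512 float32, m along the optical axis (not along the pixel's ray), 0 where there is no reading), "fx", "fy", "cx", "cy" (pixels), "position" and "attitude" of the camera in the world; the wrist camera has in their place "mount" (4x4, takes a point from camera to tool coordinates, whose origin is the TCP and whose axes are the flange's). Camera axes: x right, y down, z forward; pixel columns grow to the right and rows downward; lengths in m; the calibration is good to about 2 mm. A picture is of the moment at which its call begins: read the wrist's pose just before it.
- robot.job_done(): hands the job in; it is judged then, once.
Trained networks look in a picture, given as the dict that the camera call returned (one of the last four; its "shot" number tells which), for a name from the list of things; names that differ only in an ending like _2 or _b are one class to them, and where a whole thing is asked for, a point or a joint stands for the part that bears it (a point fixed in the world has none). Each returns a list of dicts, best first, with "confidence" (0 to 1); they miss things now and then, are a little off and sometimes report something else, mostly with a low value. They report only what shows in the picture. A call takes as long as a camera call.
- vision.silhouettes(query, picture): "mask" (384x512 bool, what is visible of it) and "pixel" ([row, column] in pixels, amid what is visible of it).
- vision.landmark_of(query, picture): "pixel" ([row, column] in pixels: a listed point, or the origin of a listed thing).
The state is a dict: "time": time; "q": joint angles; "qvel": joint speeds; "tau": joint torques, N m; "tool_pos": TCP position; "orientation": TCP orientation; "ft_force": force on the tool from outside, world axes, zero at the start; "torque": the same for the moment, N m; "finger_gap": finger opening in m; "gripper_force": force on a finger pad.
Only numpy, scipy, OpenCV 4.12 (cv2) and the standard library are available. Lean on these libraries where they do the work, as an engineer would, in place of code of your own. Each camera call takes 0.05 s, during which the arm holds its last target. There are 200 camera calls.

## Task

Open the small green printing press by exactly one turn so that the inked block under its plate comes free: push the hand wheel round counter-clockwise (seen from above) by its upright red handle, one full turn, until the handle is back where it stood at the start. Only push the handle gently with the fingertips or the outside of the fingers, never grip it; leave the ink bottle, sanding block, palette and wooden knob round the press where they are, and finish clear of everything.

Things in the scene. Friction and masses are not known exactly. Their poses are not given: they have to be found in the camera images.
- press: Green screw press fixed to the bench: base 160 (its x) by 210 (its y) by 24 mm, two steel columns 88 mm either side of its middle, green crossbar up to 141 mm high, the steel plate between the columns. Origin: centre of its underside, on the bench; its z axis is the wheel's axis. It does not move.
- hub (a point): Point on the wheel's axis, 172 mm above the bench, level with the foot of the red handle. The wheel lies level: dark steel rim of 70 mm radius (14 mm thick, its top 171 mm above the bench), three spokes; the hub is 40 mm wide, and its top is 174 mm, a 16 mm brass nut on it 178 mm above the bench. Nothing on the wheel but the red handle is higher.
- grip: Upright red handle standing on the rim at the end of one spoke, 70 mm from the wheel's axis: round, about 22 mm thick, 70 mm tall. Origin: centre of its foot, 172 mm above the bench; its z axis points up to its top at 242 mm. Pushing with the fingertips on its upper 30 mm is enough and keeps a wide gripper off it. It spins freely on its own pin, as crank handles do.
- wheel (a joint): Turn of the hand wheel in rad, growing counter-clockwise seen from above; one turn is 6.283 and raises the plate 10 mm. It starts anywhere from -1.2 to 1.2. At 0 the handle stands on the -x side of the press's own frame. No stops within reach; stiff, so it stays where it is left; about 2 to 4 N on the handle turns it.
- ink_bottle: white ink bottle with a black cap, 49 mm wide, 87 mm tall; stands loose on the bench beside the press, to be left alone. Origin: about the centre of its underside
- sanding_block: dark grey sanding block, 37x63x26 mm; stands loose on the bench beside the press, to be left alone. Origin: about the centre of its underside
- palette: round white mixing palette with paint wells, 99 mm across, 10 mm thick; stands loose on the bench beside the press, to be left alone. Origin: about the centre of its underside
- knob_6: small turned wooden knob lying on its side, 25x42x24 mm; stands loose on the bench beside the press, to be left alone. Origin: about the centre of its underside

How it is judged:
On the way:
1. the handle is pushed by the fingers past the far side of its circle, counter-clockwise (distance of grip from where it was at the start of the episode above 0.125 m and value of joint wheel above 0.7 rad and contact force between the fingers and grip above 0.2 N).
At the end, for the whole second after the job is handed in: The wheel has made one full counter-clockwise turn and rests with the handle within 15 mm (12 degrees) of where it started; the four loose things are within 15 mm of where they stood (value of joint wheel between 4.7 and 7.9 rad and distance of grip from where it was at the start of the episode below 0.015 m and velocity of joint wheel between -0.05 and 0.05 rad/s and not (distance of ink_bottle from where it was at the start of the episode above 0.015 m) and not (distance of sanding_block from where it was at the start of the episode above 0.015 m) and not (distance of palette from where it was at the start of the episode above 0.015 m) and not (distance of knob_6 from where it was at the start of the episode above 0.015 m)); the robot touches nothing.
It fails at once if the handle is gripped or shoved hard (more than 20 N between fingers and handle) (contact force between the fingers and grip above 20 N).
It fails at once if the ink_bottle is moved by more than 15 mm, lifted or carried (distance of ink_bottle from where it was at the start of the episode above 0.015 m).
It fails at once if the sanding_block is moved by more than 15 mm, lifted or carried (distance of sanding_block from where it was at the start of the episode above 0.015 m).
It fails at once if the palette is moved by more than 15 mm, lifted or carried (distance of palette from where it was at the start of the episode above 0.015 m).
It fails at once if the knob_6 is moved by more than 15 mm, lifted or carried (distance of knob_6 from where it was at the start of the episode above 0.015 m).
It also fails if it takes over 64 s, if anything falls off the work surface, if the arm or the gripper's body presses on something with over 40 N, if the wrist force passes 120 N, or if a joint passes its speed limit or range.

## Working session

There is one attempt and no reset: what is moved stays moved. The work goes in short steps, Python scripts to look and compute and a shell command to move; the robot and the scene stay as the last step left them, time stands still between calls to the robot, and variables do not carry over. Pictures are saved under pics/ and viewed, at most 10 in all, crops included, and the job is handed in when it is done.

```bash
mkdir -p pics; cat > h.py <<'E'
import numpy as np, cv2
from scipy.spatial.transform import Rotation as R
from rig import robot, vision
def c2w(p):
    if "mount" in p:
        o=robot.get_obs(); T=np.eye(4); T[:3,:3]=R.from_rotvec(o["orientation"]).as_matrix(); T[:3,3]=o["tool_pos"]; return T@p["mount"]
    T=np.eye(4); a=np.array(p["attitude"],float)
    T[:3,:3]=a if a.shape==(3,3) else R.from_rotvec(a).as_matrix(); T[:3,3]=p["position"]; return T
def pts(p,mask,T):
    r,c=np.nonzero(mask&(p["range_z"]>0)); z=p["range_z"][r,c]
    q=np.c_[(c-p["cx"])/p["fx"]*z,(r-p["cy"])/p["fy"]*z,z]
    return q@T[:3,:3].T+T[:3,3]
E
python3 - <<'E'
from h import *
print(robot.get_obs())
ims=[]
for n in ("scene","side"):
    p=vision.camera(n); print(n,p["position"],p["attitude"]); T=c2w(p); ims.append(p["frame"])
    for q in ("grip","press","wheel","ink_bottle","sanding_block","palette","knob_6"):
        for s in vision.silhouettes(q,p)[:1]:
            w=pts(p,s["mask"],T)
            if len(w): print(q,round(s["confidence"],2),s["pixel"],len(w),"med",np.median(w,0).round(3),"lo",np.percentile(w,2,0).round(3),"hi",np.percentile(w,98,0).round(3))
    for q in ("hub","grip","press"):
        for s in vision.landmark_of(q,p)[:1]: print("lm",q,s["confidence"],s["pixel"])
    cv2.imwrite(f"pics/{n}0.png",p["frame"][:,:,::-1])
E
```

```text
{'time': 0.0, 'q': array([ 1.02980259e+00,  2.17777890e-01,  1.61494427e+00, -1.14181551e-05,
        1.31126909e+00, -1.12173936e-01]), 'qvel': array([ 0.00018765,  0.00043497,  0.00107107, -0.00104825,  0.00074074,
       -0.00061583]), 'tau': array([-8.94382792e-04, -3.96831679e+01, -3.03857338e+01, -1.94515624e-04,
        9.46607965e-03,  6.80043499e-06]), 'tool_pos': array([0.25945041, 0.56777454, 0.25494817]), 'orientation': array([-0.66827298, -3.06891418,  0.00357325]), 'ft_force': array([ 0.47313529,  0.96489702, -0.42409383]), 'torque': array([-0.00714286, -0.01611139,  0.00596896]), 'gripper_force': 0.0, 'finger_gap': 0.08555989554906364}
scene [ 0.19046056 -0.66284798  0.44797453] [-1.91355387  0.46323627 -0.31861323]
grip 0.76 [165.0, 209.9] 445 med [0.442 0.004 0.209] lo [0.434 0.    0.174] hi [0.455 0.015 0.24 ]
press 0.91 [228.8, 242.4] 8719 med [ 0.496 -0.007  0.066] lo [ 0.43  -0.072  0.006] hi [0.584 0.119 0.211]
wheel 0.68 [181.8, 235.1] 2059 med [0.498 0.008 0.168] lo [ 0.435 -0.039  0.15 ] hi [0.579 0.103 0.233]
ink_bottle 0.77 [208.4, 189.0] 722 med [0.456 0.2
[... 436 characters left out ...]
.7]
lm press 0.83 [252.4, 243.1]
side [ 0.4252358  -0.76214986  0.68002442] [-2.17034592  0.14369168 -0.07356366]
grip 0.51 [166.0, 218.2] 213 med [0.448 0.004 0.207] lo [0.439 0.    0.175] hi [0.458 0.01  0.238]
wheel 0.84 [175.6, 242.2] 1518 med [0.511 0.017 0.167] lo [ 0.44  -0.038 -0.003] hi [0.594 0.303 0.234]
sanding_block 0.62 [233.4, 185.2] 364 med [0.351 0.014 0.023] lo [ 0.325 -0.008 -0.002] hi [0.374 0.057 0.026]
palette 0.92 [231.7, 322.0] 795 med [ 0.711 -0.013  0.   ] lo [ 0.666 -0.064 -0.003] hi [0.757 0.03  0.009]
knob_6 0.55 [269.7, 250.0] 114 med [ 0.5   -0.14   0.015] lo [ 0.49  -0.148 -0.002] hi [ 0.515 -0.111  0.022]
lm hub 0.94 [170.5, 246.1]
lm grip 0.82 [180.2, 219.3]
```

```bash
python3 - <<'E'
from h import *
from scipy.optimize import least_squares
def ray(p,T,px,z):
    d=T[:3,:3]@np.array([(px[1]-p["cx"])/p["fx"],(px[0]-p["cy"])/p["fy"],1]); o=T[:3,3]
    return (o+d*(z-o[2])/d[2]).round(4)
for n in ("scene","side"):
    p=vision.camera(n);T=c2w(p)
    for q,z in (("hub",.172),("grip",.172),("press",0)):
        for s in vision.landmark_of(q,p)[:1]: print(n,q,ray(p,T,s["pixel"],z))
    w=pts(p,np.ones((384,512),bool),T); f=p["frame"].reshape(-1,3)[(p["range_z"]>0).ravel()].astype(int)
    red=(f[:,0]>2*f[:,1])&(f[:,0]>2*f[:,2])&(f[:,0]>80)&(w[:,2]>.18)&(w[:,2]<.236)
    g=w[red][:,:2]; fit=least_squares(lambda c:np.hypot(*(g-c).T)-.011,g.mean(0)+[0,.008],loss='soft_l1',f_scale=.002); print("grip axis",fit.x,len(g),np.abs(fit.fun).mean())
    m=(w[:,2]>.166)&(w[:,2]<.175)&(np.hypot(w[:,0]-.505,w[:,1]-.03)<.11)&~red
    g=w[m][:,:2]; print("rim pts",len(g),g.min(0),g.max(0))
E
```

```text
scene hub [0.5138 0.0604 0.172 ]
scene grip [0.4357 0.0047 0.172 ]
scene press [0.5129 0.0286 0.    ]
grip axis [0.44522834 0.01307524] 362 0.0025607631691891486
rim pts 881 [ 0.43260593 -0.04085333] [0.58386502 0.10938501]
side hub [0.5138 0.0335 0.172 ]
side grip [0.4514 0.016  0.172 ]
side press [0.5058 0.0311 0.    ]
grip axis [ 0.45457715 -0.00434113] 198 0.07961664133128533
rim pts 621 [ 0.4379198  -0.04055437] [0.58833997 0.10965816]
```

View pics/scene0.png

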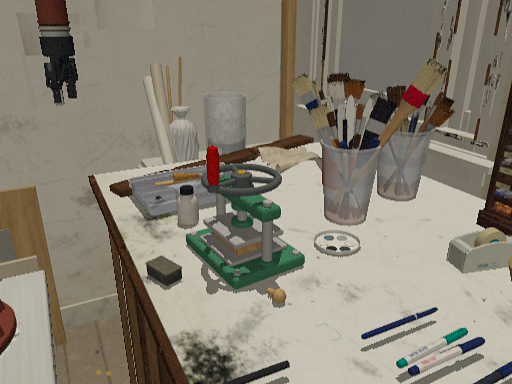

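The press stands mid-picture: handle near row 165, col 212, hub near row 171, col 240. The brush jars stand well behind it. Next I align the tool with the world axes, shut the fingers, rise and go over for a closer look.

```bash
python3 -m creep '[[0,0,-6.15,0,0,-25,-1],[0,0,-6.15,0,0,-25,-1],[0,0,-6.15,0,0,-25,-1],[0,0,-6.15,0,0,-25,-1],[0,0,0,-20,-30,0,-1],[0,0,0,-20,-30,0,-1],[0,0,0,-20,-30,0,-1],[0,0,0,0,0,0,-1]]' 20
python3 -m creep '[[0,0,0,-15,-40,0,-1],[0,0,0,-15,-40,0,-1],[0,0,0,-15,-40,0,-1],[0,0,0,-15,-40,0,-1],[0,0,0,-15,-40,0,-1],[0,0,0,-15,-40,0,-1],[0,0,0,-15,-40,0,-1],[0,0,0,0,0,0,-1]]'
python3 - <<'E'
from h import *
from scipy.optimize import least_squares
p=vision.camera("scene");T=c2w(p);w=pts(p,np.ones((384,512),bool),T)
t=w[(w[:,2]>.2)&(w[:,0]>.6)&(w[:,0]<1.1)&(abs(w[:,1])<.4)]
print("tall things",len(t),t.min(0) if len(t) else 0)
print(robot.get_obs()["tool_pos"],robot.get_obs()["q"])
p=vision.camera("wrist");T=c2w(p);print(p["mount"].round(3))
cv2.imwrite("pics/w0.png",p["frame"][:,:,::-1])
for q in ("hub","grip"):
    for s in vision.landmark_of(q,p)[:1]: print(q,s["confidence"],s["pixel"])
for q in ("grip","wheel"):
    for s in vision.silhouettes(q,p)[:1]:
        w=pts(p,s["mask"],T); print(q,s["confidence"],len(w),np.percentile(w,2,0),np.percentile(w,98,0))
E
```

```text
time: 2.3
tool_pos: [0.322, 0.4757, 0.3566]
orientation: [0.006, 3.14, -0.002]
ft_force: [-0.3, 0.5, -0.1]
finger_gap: -0.0005
gripper_force: 0.0
time: 3.1
tool_pos: [0.4265, 0.1951, 0.3565]
orientation: [0.009, 3.14, -0.002]
ft_force: [-0.2, 0.2, 0.2]
finger_gap: -0.0002
gripper_force: 0.0
tall things 7386 [ 0.73498572 -0.11842456  0.20003061]
[0.42577054 0.19717668 0.35649788] [ 2.83640880e-01 -1.93660317e-01  1.84197794e+00  5.20191626e-04
  1.49278173e+00 -1.28330356e+00]
[[ 0.    -0.953 -0.303  0.078]
 [ 1.     0.     0.    -0.001]
 [-0.    -0.303  0.953 -0.118]
 [ 0.     0.     0.     1.   ]]
hub 0.63 [253.3, 100.2]
grip 0.77 [195.0, 66.6]
grip 0.73 1693 [0.43442988 0.00858245 0.17945415] [0.45301879 0.02559287 0.24192637]
wheel 0.61 9059 [ 0.43510254 -0.02987832  0.16037515] [0.57835671 0.11095904 0.24078953]
```

View pics/w0.png

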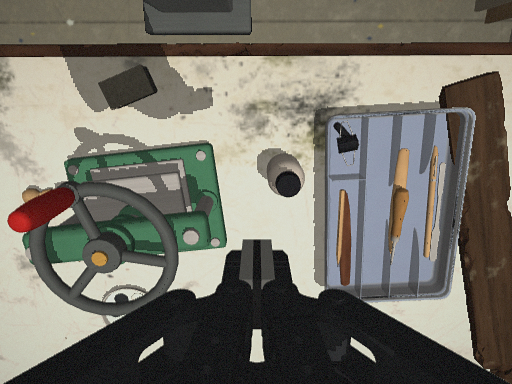

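The wrist view shows the handle leaning outward at row 205, col 40, the hub nut at row 258, col 100, and the bottle at row 175, col 287, clear of the path. I'll fit the rim and the handle axis.

```bash
python3 - <<'E'
from h import *
from scipy.optimize import least_squares
p=vision.camera("wrist");T=c2w(p)
w=pts(p,np.ones((384,512),bool),T); f=p["frame"].reshape(-1,3)[(p["range_z"]>0).ravel()].astype(int)
near=np.hypot(w[:,0]-.51,w[:,1]-.034)<.12
red=(f[:,0]>2*f[:,1])&(f[:,0]>2*f[:,2])&(f[:,0]>60)&near
g=w[red&(w[:,2]>.18)&(w[:,2]<.236)][:,:2]
a=least_squares(lambda c:np.hypot(*(g-c).T)-.011,g.mean(0)-[0,.006],loss='soft_l1',f_scale=.001); print("grip",a.x,len(g))
m=near&~red&(w[:,2]>.164)&(w[:,2]<.176)&(np.hypot(w[:,0]-.51,w[:,1]-.034)>.055)
g=w[m][:,:2]; b=least_squares(lambda c:np.hypot(*(g-c).T)-.070,[.51,.034],loss='soft_l1',f_scale=.004); print("hub",b.x,len(g))
d=a.x-b.x; print(np.hypot(*d),np.degrees(np.arctan2(d[1],d[0]))%360)
fg=w[(p["range_z"].ravel()[(p["range_z"]>0).ravel()]<.2)]; o=robot.get_obs()["tool_pos"]
fg=fg[fg[:,2]<o[2]-.005]-o; print("fingers",len(fg), fg.min(0) if len(fg) else 0, fg.max(0) if len(fg) else 0)
nut=w[near&(w[:,2]>.1755)&(w[:,2]<.182)&~red]; print("nut",np.median(nut,0),len(nut))
E
```

```text
grip [0.44570088 0.01266557] 1150
hub [0.50834912 0.03865392] 4947
0.06782474568030541 202.53012834317468
fingers 906 [-0.01245272 -0.01448242 -0.02239525] [-0.00657149  0.01257655 -0.00501538]
nut [0.50989756 0.03756457 0.17797868] 227
```

```bash
python3 -m creep '[[0,0,0,-4,-34,0,-1],[0,0,0,-4,-34,0,-1],[0,0,0,-4,-34,0,-1],[0,0,0,-5,-34,20,-1],[0,0,0,0,0,30,-1],[0,0,0,0,0,30,-1],[0,0,0,0,0,30,-1],[0,0,0,0,0,11,-1]]'
python3 - <<'E'
from h import *
print(robot.get_obs()["tool_pos"])
h=np.array([.509,.037]);a=np.radians(np.arange(160,160+48*8+1,6));P=1e3*(h+.07*np.c_[np.cos(a),np.sin(a)])
Q=np.round(P,0)
for k in range(8): print(160+48*k, ",".join(f"[0,0,0,{-d[0]:.0f},{d[1]:.0f},0,-1]" for d in np.diff(Q[8*k:8*k+9],axis=0)), Q[8*k+8])
E
```

```text
time: 4.25
tool_pos: [0.4399, 0.0634, 0.2319]
orientation: [0.003, -3.135, -0.0]
ft_force: [0.4, -0.4, 0.4]
finger_gap: -0.0002
gripper_force: 0.0
[0.43986935 0.06335946 0.23189403]
160 [0,0,0,2,-7,0,-1],[0,0,0,1,-7,0,-1],[0,0,0,1,-8,0,-1],[0,0,0,-0,-7,0,-1],[0,0,0,-1,-7,0,-1],[0,0,0,-2,-7,0,-1],[0,0,0,-2,-7,0,-1],[0,0,0,-3,-7,0,-1] [447.   4.]
208 [0,0,0,-4,-6,0,-1],[0,0,0,-4,-6,0,-1],[0,0,0,-5,-5,0,-1],[0,0,0,-6,-5,0,-1],[0,0,0,-6,-4,0,-1],[0,0,0,-6,-4,0,-1],[0,0,0,-7,-3,0,-1],[0,0,0,-7,-2,0,-1] [492. -31.]
256 [0,0,0,-7,-1,0,-1],[0,0,0,-8,-1,0,-1],[0,0,0,-7,0,0,-1],[0,0,0,-7,1,0,-1],[0,0,0,-7,2,0,-1],[0,0,0,-7,2,0,-1],[0,0,0,-7,3,0,-1],[0,0,0,-6,4,0,-1] [548. -21.]
304 [0,0,0,-6,4,0,-1],[0,0,0,-5,5,0,-1],[0,0,0,-5,6,0,-1],[0,0,0,-4,6,0,-1],[0,0,0,-4,6,0,-1],[0,0,0,-3,7,0,-1],[0,0,0,-2,7,0,-1],[0,0,0,-1,7,0,-1] [578.  27.]
352 [0,0,0,-1,8,0,-1],[0,0,0,-0,7,0,-1],[0,0,0,1,7,0,-1],[0,0,0,2,7,0,-1],[0,0,0,2,7,0,-1],[0,0,0,3,7,0,-1],[0,0,0,4,6,0,-1],[0,0,0,4,6,0,-1] [563.  82.]
400 [0,0,0,5,5,0,-1],[0,0,0,6,5,0,-1],[0,0,0,6,4,0,-1],[0,0,0,6,4,0,-1],[0,0,0,7,3,0,-1],[0,0,0,7,2,0,-1],[0,0,0,7,1,0,-1],[0,0,0,8,1,0,-1] [511. 107.]
448 [0,0,0,7,0,0,-1],[0,0,0,7,-1,0,-1],[0,0,0,7,-2,0,-1],[0,0,0,7,-2,0,-1],[0,0,0,7,-3,0,-1],[0,0,0,6,-4,0,-1],[0,0,0,6,-4,0,-1],[0,0,0,5,-5,0,-1] [459.  86.]
496 [0,0,0,5,-6,0,-1],[0,0,0,4,-6,0,-1],[0,0,0,4,-6,0,-1],[0,0,0,3,-7,0,-1],[0,0,0,2,-7,0,-1],[0,0,0,1,-7,0,-1],[0,0,0,1,-8,0,-1],[0,0,0,-0,-7,0,-1] [439.  32.]
```

```bash
python3 -m creep '[[0,0,0,0,-7,0,-1],[0,0,0,0,-7,0,-1],[0,0,0,0,-7,0,-1],[0,0,0,0,-7,0,-1],[0,0,0,-1,-7,0,-1],[0,0,0,-2,-7,0,-1],[0,0,0,-2,-7,0,-1],[0,0,0,-3,-7,0,-1]]'
python3 - <<'E'
from h import *
print(robot.get_obs()["tool_pos"],robot.get_obs()["ft_force"])
p=vision.camera("wrist");cv2.imwrite("pics/w1.png",p["frame"][:,:,::-1])
E
```

```text
time: 5.05
tool_pos: [0.4498, 0.0058, 0.2353]
orientation: [0.001, -3.14, 0.0]
ft_force: [-2.2, 1.2, 1.7]
finger_gap: 0.0002
gripper_force: 1.3
[0.44984567 0.00584606 0.23525736] [-2.19302774  1.23004073  1.73739576]
```

View pics/w1.png

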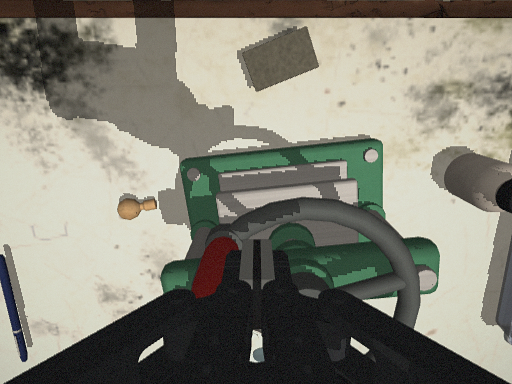

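The handle (row 268, col 215) is right beside the fingers and moving at about 3 N, so I continue round.

```bash
python3 -m creep '[[0,0,0,-3,-7,0,-1],[0,0,0,-4,-6,0,-1],[0,0,0,-4,-6,0,-1],[0,0,0,-5,-5,0,-1],[0,0,0,-6,-4,0,-1],[0,0,0,-6,-4,0,-1],[0,0,0,-7,-3,0,-1],[0,0,0,-7,-2,0,-1]]'
python3 -m creep '[[0,0,0,-7,-1,0,-1],[0,0,0,-8,-1,0,-1],[0,0,0,-7,0,0,-1],[0,0,0,-7,1,0,-1],[0,0,0,-7,2,0,-1],[0,0,0,-7,2,0,-1],[0,0,0,-7,3,0,-1],[0,0,0,-6,4,0,-1]]'
python3 - <<'E'
from h import *
p=vision.camera("scene");cv2.imwrite("pics/s2.png",cv2.resize(p["frame"][90:290,120:380,::-1],None,fx=2,fy=2))
E
```

```text
time: 5.9
tool_pos: [0.4925, -0.0308, 0.2348]
orientation: [0.001, -3.141, 0.0]
ft_force: [-2.7, 0.6, -0.5]
finger_gap: 0.0001
gripper_force: 1.3
time: 6.7
tool_pos: [0.5491, -0.0205, 0.2355]
orientation: [-0.001, 3.141, -0.001]
ft_force: [-1.9, -1.5, -0.9]
finger_gap: -0.0004
gripper_force: 1.4
```

View pics/s2.png

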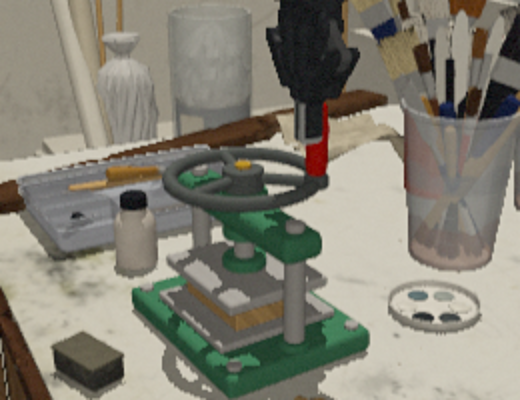

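The handle (crop row 140, col 317) is just ahead of the fingers, about a third of the way round, and nothing else has moved. Continuing.

```bash
python3 -m creep '[[0,0,0,-6,4,0,-1],[0,0,0,-5,5,0,-1],[0,0,0,-5,6,0,-1],[0,0,0,-4,6,0,-1],[0,0,0,-4,6,0,-1],[0,0,0,-3,7,0,-1],[0,0,0,-2,7,0,-1],[0,0,0,-1,7,0,-1]]'
python3 -m creep '[[0,0,0,-1,8,0,-1],[0,0,0,0,7,0,-1],[0,0,0,1,7,0,-1],[0,0,0,2,7,0,-1],[0,0,0,2,7,0,-1],[0,0,0,3,7,0,-1],[0,0,0,4,6,0,-1],[0,0,0,4,6,0,-1]]'
```

```text
time: 7.55
tool_pos: [0.5788, 0.0281, 0.2357]
orientation: [-0.001, 3.14, -0.0]
ft_force: [-0.6, -3.0, -0.2]
finger_gap: -0.0001
gripper_force: 1.4
time: 8.35
tool_pos: [0.5631, 0.0835, 0.2355]
orientation: [-0.001, 3.14, 0.001]
ft_force: [2.6, -0.9, 1.3]
finger_gap: -0.0002
gripper_force: 1.3
```

```bash
python3 -m creep '[[0,0,0,5,5,0,-1],[0,0,0,6,5,0,-1],[0,0,0,6,4,0,-1],[0,0,0,6,4,0,-1],[0,0,0,7,3,0,-1],[0,0,0,7,2,0,-1],[0,0,0,7,1,0,-1],[0,0,0,8,1,0,-1]]'
python3 -m creep '[[0,0,0,7,0,0,-1],[0,0,0,7,-1,0,-1],[0,0,0,7,-2,0,-1],[0,0,0,7,-2,0,-1],[0,0,0,7,-3,0,-1],[0,0,0,6,-4,0,-1],[0,0,0,6,-4,0,-1],[0,0,0,5,-5,0,-1]]'
python3 - <<'E'
from h import *
p=vision.camera("scene");cv2.imwrite("pics/s3.png",cv2.resize(p["frame"][90:290,120:380,::-1],None,fx=2,fy=2))
T=c2w(p);w=pts(p,np.ones((384,512),bool),T); f=p["frame"].reshape(-1,3)[(p["range_z"]>0).ravel()].astype(int)
g=w[(f[:,0]>2*f[:,1])&(f[:,0]>2*f[:,2])&(f[:,0]>60)&(w[:,2]>.18)&(w[:,2]<.236)&(np.hypot(w[:,0]-.51,w[:,1]-.034)<.12)]
print(len(g),np.median(g,0))
E
```

```text
time: 9.15
tool_pos: [0.5107, 0.1077, 0.2354]
orientation: [-0.001, 3.141, 0.0]
ft_force: [2.6, -0.9, 0.4]
finger_gap: -0.0002
gripper_force: 1.6
time: 9.95
tool_pos: [0.4582, 0.0864, 0.2352]
orientation: [0.001, -3.141, -0.001]
ft_force: [2.0, 2.5, 1.2]
finger_gap: 0.0001
gripper_force: 1.3
338 [0.44230395 0.05355218 0.20940067]
```

View pics/s3.png

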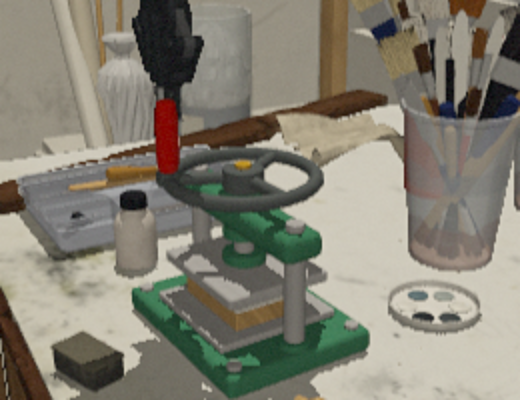

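The handle (crop row 135, col 167) is about 43° short of where it started. I'll do most of that, then measure.

```bash
python3 -m creep '[[0,0,0,4,-6,0,-1],[0,0,0,4,-6,0,-1],[0,0,0,4,-6,0,-1],[0,0,0,3,-7,0,-1],[0,0,0,2,-7,0,-1],[0,0,0,1,-7,0,-1],[0,0,0,0,0,0,-1]]'
cat > m.py <<'E'
from h import *
from scipy.optimize import least_squares
for n in ("scene","side"):
    p=vision.camera(n)
    T=c2w(p);w=pts(p,np.ones((384,512),bool),T); f=p["frame"].reshape(-1,3)[(p["range_z"]>0).ravel()].astype(int)
    g=w[(f[:,0]>2*f[:,1])&(f[:,0]>2*f[:,2])&(f[:,0]>60)&(w[:,2]>.18)&(w[:,2]<.236)&(np.hypot(w[:,0]-.51,w[:,1]-.034)<.12)]
    a=least_squares(lambda c:np.hypot(*(g[:,:2]-c).T)-.011,g[:,:2].mean(0)+[0,.008],loss='soft_l1',f_scale=.002)
    print(n,len(g),np.median(g,0),a.x)
E
python3 m.py
```

```text
time: 10.7
tool_pos: [0.4408, 0.0461, 0.2351]
orientation: [-0.001, -3.141, 0.003]
ft_force: [0.5, -0.2, 0.2]
finger_gap: 0.0003
gripper_force: 0.0
scene 375 [0.43917791 0.01137833 0.20829435] [0.44292607 0.02040331]
side 168 [0.44500092 0.01155968 0.21109044] [0.44617715 0.02110486]
```

```bash
python3 -m creep '[[0,0,0,0,-3,0,-1],[0,0,0,0,-3,0,-1],[0,0,0,-1,-3,0,-1],[0,0,0,0,0,0,-1]]'; python3 m.py
```

```text
time: 11.2
tool_pos: [0.4423, 0.0383, 0.2354]
orientation: [-0.001, 3.141, -0.001]
ft_force: [0.9, 1.5, 0.4]
finger_gap: -0.0001
gripper_force: 0.7
scene 374 [0.44119304 0.00401005 0.20898051] [0.44525345 0.0130038 ]
side 169 [0.44727234 0.00394643 0.21137142] [0.44840886 0.01357631]
```

The handle is back within 1 mm of its start (0.4453, 0.0130 against 0.4452, 0.0131). Now I back off (+y) and rise clear.

```bash
python3 -m creep '[[0,0,0,0,8,0,-1],[0,0,0,0,10,0,-1],[0,0,0,0,10,0,-1],[0,0,0,0,0,-30,-1],[0,0,0,0,0,-40,-1],[0,0,0,0,0,-40,-1],[0,0,0,0,30,-20,-1],[0,0,0,0,40,0,-1]]'
python3 -m creep '[[0,0,0,0,40,0,-1],[0,0,0,0,40,0,-1],[0,0,0,0,0,0,-1],[0,0,0,0,0,0,-1],[0,0,0,0,0,0,-1]]'; python3 m.py
python3 - <<'E'
from h import *
p=vision.camera("scene");T=c2w(p)
for q in ("ink_bottle","sanding_block","palette","knob_6"):
    for s in vision.silhouettes(q,p)[:1]: print(q,np.median(pts(p,s["mask"],T),0).round(3))
print(robot.job_done())
E
```

```text
time: 12.1
tool_pos: [0.4442, 0.1373, 0.3704]
orientation: [0.003, 3.132, 0.001]
ft_force: [0.7, -0.4, -0.6]
finger_gap: -0.0
gripper_force: 0.0
time: 12.6
tool_pos: [0.4419, 0.2162, 0.3651]
orientation: [0.001, -3.141, 0.001]
ft_force: [0.2, 0.3, 0.5]
finger_gap: -0.0003
gripper_force: 0.0
scene 368 [0.44133765 0.00402759 0.20891465] [0.44524792 0.0130892 ]
side 171 [0.44719311 0.00398058 0.21076202] [0.44868486 0.01347571]
ink_bottle [0.457 0.218 0.042]
sanding_block [0.343 0.014 0.023]
palette [ 0.71  -0.013  0.001]
knob_6 [ 0.493 -0.14   0.015]
the job is handed in; nothing more can be done
None
```

I pushed the wheel one full counter-clockwise turn and handed the job in: the handle measured within 1 mm of its start, the four loose things were unmoved to within 1–2 mm, and the arm finished clear; no verdict came back.

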